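# Load the banding reel and hold the feed dial

## Robot

A 6-joint arm with a two-finger parallel gripper is mounted at the origin on the work surface. World frame = base frame: x ahead of the robot, y to its left, z up, the work surface at z = 0. Lengths are in mm, angles in rad, forces in N, time in s.
With the tool pointing down it reaches from about 400 to 825 mm from the base axis. Payload 7 kg.
Tool frame: the origin (TCP) lies at the very end of the fingers, on their centre line; the grasp point (between the pads) lies 19 mm behind it; z points along the fingers, y is the line along which they close (so a half turn about z gives the same grasp; the last joint's range is limited). The gripper opens to 88 mm and grips with 3 to 60 N. Pads are 19 mm wide; open, the fingers measure 130 mm over their backs; the gripper's body (78 mm by 193 mm) begins 47 mm behind the grasp point.
Start: joints at [1.625, 0.359, 0.012, 0, -1.224, -0.288], TCP at [156.392, 656.61, 226.561] pointing down, gripper open.
Joint ranges: [-3.07, 3.07], [-1.43, 2.12], [-1.02, 1.25], [-3.03, 1.67], [-3.05, -0], [-3.03, 3.03]. Speed limits (rad/s): [2.39, 2.39, 3.01, 3.14, 3.14, 3.14].

## Interface

Orientations are given as a unit quaternion [w, x, y, z].
In Python, from plant import ctrl, vision, hand_in gives the robot as it stands. The module is installed in compiled form; this text tells all that it offers.
- The arm moves only by the tool step_arm, never from a script. Its argument "motion" is a list of rows, each an object with "fingers": the finger opening in cm, from 0 to 8.76; "slide": the shift along the tool's x, y, z in cm, a list of three; "rotation": the turn, a rotation vector about the tool's x, y, z in rad, a list of three. A call has 1 to 5 rows; each row shifts and turns the commanded pose from where the row before left it, along the tool's axes as they then stand; what a row does not reach is not made up. A row lasts 1/12 s, in which the tool goes at most 41.7 mm and 7.16 degrees, less where a joint would pass 70% of its speed; a pose out of reach is approached as far as the arm can. A call with a gripper value outside its range is refused whole. The fingers move at their own pace and stop on an object; "squeeze" is the grip in N (left out, the last holds). Time passes only in rows, so rows that do not move let the fingers close. It gives the time, the measured TCP pose, the force, the opening and the grip force at its end, in the units of the state.
- ctrl.state(): the state, without advancing time (a new reading comes with each control period).
- vision.capture(name): name is "scene" or "side" or "wrist"; returns (picture, depth): 420x560x3 uint8, blue, green, red; 420x560 float32, mm along the optical axis (not along the pixel's ray), 0 where there is no reading.
- vision.calibration(name): a dict with "fx", "fy", "cx", "cy" (pixels), "R" (3x3) and "t" (3): a world point X has camera coordinates R X + t. Camera axes: x right, y down, z forward; pixel columns grow to the right and rows downward; lengths in mm; the calibration is good to about 2 mm. A picture is of the moment at which its call begins: read the wrist's pose just before it. calibration takes no time and is no camera call; for the wrist camera it gives the pose at the moment of the call.
- hand_in(): hands the job in; it is judged then, once.
Trained networks look in the newest picture that a camera, given by its name, has taken for a name from the list of things; names that differ only in an ending like _2 or _b are one class to them, and where a whole thing is asked for, a point or a joint stands for the part that bears it (a point fixed in the world has none). Each returns a list of dicts, best first, with "score" (0 to 1); they miss things now and then, are a little off and sometimes report something else, mostly with a low value. They report only what shows in the picture. A call takes as long as a camera call.
- vision.spot_in(camera, label): "extent" ([left, top, right, bottom] in pixels, round what is visible of it).
- vision.silhouettes(camera, label): "region" (420x560 bool, what is visible of it) and "extent" ([left, top, right, bottom] in pixels, round what is visible of it).
- vision.landmark_of(camera, label): "point" ([row, column] in pixels: a listed point, or the origin of a listed thing).
The state is a dict: "time": time; "qpos": joint angles; "qvel": joint speeds; "joint_torque": joint torques, N m; "tcp_pos": TCP position; "eef_rot": TCP orientation; "wrist_force": force on the tool from outside, world axes, zero at the start; "torque": the same for the moment, N m; "gripper_width": finger opening in mm; "gripper_force": force on a finger pad.
Only numpy, scipy, OpenCV 4.12 (cv2) and the standard library are available. Lean on these libraries where they do the work, as an engineer would, in place of code of your own. Each camera call takes 0.05 s, during which the arm holds its last target. There are 200 camera calls.

## Task

Load the edge bander's feed: pick up the wide reel of edge banding by its hub and lower it (do not drop it) onto the turntable's upright spindle until it lies flat on the turntable, then let it go. Next push the upright post on the spring-return feed dial clockwise past its first two clicks to the third, short of the end stop, and keep it there with the fingers: the program finishes while still holding the dial at the third click against its spring. Leave everything else on the table where it is.

Things in the scene. Friction and masses are not known exactly. Their poses are not given: they have to be found in the camera images.
- reel: the wide reel, lying flat, loose, 0.2 to 0.45 kg: rigid wood-coloured roll 110 mm in diameter, 22 mm high, on a grey tubular hub of 48 mm outer diameter that reaches from the underside to 60 mm above it (38 mm stand free above the roll to grip), with a through bore of 26 mm. Origin: centre of the underside, on the bore's axis; z up along the bore. Round: yaw does not matter.
- turntable: fixed dark steel disc, 160 mm in diameter, 20 mm high, with a steel spindle 20 mm in diameter upright at its centre. It does not turn. Origin: centre of its underside, on the table.
- spindle_seat (a point): point on the turntable's top face at the spindle's foot, on its axis, 20 mm above the table. The spindle's tip is 50 mm above this point, its top 8 mm tapered to 8 mm diameter. A fully seated reel has its origin here.
- console: fixed white box 170 (x) x 150 (y) x 50 mm high; on it lies a flat grey dial with a ribbed rim, 120 mm in diameter. Just outside the dial, 67 mm from its axis, three small steel pins mark the post's direction at clicks one, two and three; the larger dark block after them marks the end stop. Origin: centre of the underside, on the dial's axis.
- dial_axis (a point): point on the dial's vertical turning axis at the height of the dial's top face, 64 mm above the table; its axes are the console's (they do not turn with the dial). With the dial at rest the post lies in this frame's -x direction (towards the robot). The dial turns clockwise seen from above: from -x towards this frame's +y.
- feed_dial: the flat grey dial with a ribbed rim, with its post, 120 mm in diameter and 12 mm thick. Origin: on its axis at its underside, 52 mm above the table; its own -x axis points to the post and turns with it.
- dial_post (a point): the steel post on the dial: upright, 16 mm in diameter, 45 mm high, 45 mm from the dial's axis, turning with the dial. Origin: centre of its foot, on the dial's top face, 64 mm above the table; its top is 109 mm above the table. It can be pushed from the side or pinched.
- dial_angle (a joint): angle of the dial in rad, 0 at rest, growing clockwise seen from above. Clicks (light detents) at 0.45, 0.90 and 1.35; hard end stop at 1.80. A return spring, 0.12 N m at rest and 0.23 N m at the third click (about 3 to 5 N at the post), plus or minus 0.06 N m from the clicks, takes it back to 0 when let go: no click holds it.
- spare_reel: bystander: a nearly used-up reel on the same hub (48 mm outer diameter, 60 mm high), but its roll is only 68 mm in diameter. Origin: centre of its underside.
- glue_bottle: bystander: white bottle 60 mm in diameter, 150 mm tall. Origin: centre of its underside.
- mug: bystander: white mug 76 mm in diameter, 85 mm tall, handle at its +y. Origin: centre of its underside.
- glue_brush: bystander: flat brush lying along its x axis near the far right. Origin: under its middle.
- screwdriver: bystander: screwdriver 160 mm long lying along its x axis, near the robot on the right. Origin: under its middle.
- offcut: bystander: plywood offcut 70 x 110 x 18 mm lying near the robot. Origin: centre of its underside.
- carton: bystander: cardboard carton 100 x 130 x 55 mm at the left. Origin: centre of its underside.
- sanding_block: bystander: cork sanding block 65 x 100 x 30 mm at the right. Origin: centre of its underside.

How it is judged:
By the outcome, as a careful person would: the job done as asked, in the order asked, and still so for the second after the job is handed in, while the arm keeps its last pose, push and grip.
It also fails if it takes over 59 s, if anything falls off the work surface, if the arm or the gripper's body presses on something with over 40 N, if the wrist force passes 120 N, or if a joint passes its speed limit or range.

## Working session

There is one attempt and no reset: what is moved stays moved. The work goes in short steps, Python scripts to look and compute and a tool call to move; the robot and the scene stay as the last step left them, time stands still between calls to the robot, and variables do not carry over. Pictures are saved under pics/ and viewed, at most 10 in all, crops included, and the job is handed in when it is done.

Besides the shell and the picture viewer there is one more tool, called after "Request:" as name(argument=value, ...) on one line, values as JSON. step_arm: Moves the arm, as the interface text tells. Its arguments: {"type":"object","properties":{"motion":{"type":"array","items":{"type":"object","properties":{"fingers":{"type":"number"},"slide":{"type":"array","items":{"type":"number"}},"rotation":{"type":"array","items":{"type":"number"}}}}},"squeeze":{"type":"number"}},"required":["motion"]}

```bash
mkdir -p pics; cat > h.py <<'E'
import numpy as np, cv2
from plant import ctrl, vision, hand_in
from scipy.spatial.transform import Rotation as Ro
def cap(n):
    c=vision.calibration(n); im,d=vision.capture(n); return c,im,d
def world(c,u,v,d):
    p=np.array([(u-c['cx'])/c['fx']*d,(v-c['cy'])/c['fy']*d,d]); return np.array(c['R']).T@(p-np.array(c['t']))
def ray(c,u,v):
    R=np.array(c['R']); o=-R.T@np.array(c['t']); r=R.T@np.array([(u-c['cx'])/c['fx'],(v-c['cy'])/c['fy'],1]); return o,r/np.linalg.norm(r)
def atz(c,u,v,z):
    o,r=ray(c,u,v); return o+r*(z-o[2])/r[2]
def tri(rs):
    A=np.zeros((3,3));b=np.zeros(3)
    for o,r in rs:
        P=np.eye(3)-np.outer(r,r);A+=P;b+=P@o
    return np.linalg.solve(A,b)
def cloud(c,d):
    v,u=np.mgrid[:420,:560]; p=np.stack([(u-c['cx'])/c['fx']*d,(v-c['cy'])/c['fy']*d,d],-1)
    w=(p-np.array(c['t']))@np.array(c['R']); w[d<=0]=np.nan; return w
E
python3 - <<'E'
from h import *
np.set_printoptions(precision=1,suppress=True)
s=ctrl.state();print(s['time'],s['tcp_pos'],s['eef_rot'])
R={}
for n in('scene','side'):
    c,im,d=cap(n); cv2.imwrite(f'pics/{n}.png',im); print(n,-np.array(c['R']).T@np.array(c['t']))
    w=cloud(c,d)
    for l in('reel','turntable','spindle_seat','dial_axis','dial_post','spare_reel'):
        for r in vision.landmark_of(n,l)[:2]:
            v,u=r['point'];R.setdefault(l,[]).append(ray(c,u,v)); print(l,round(r['score'],2),(int(u),int(v)),w[int(v),int(u)])
for l,rs in R.items():
    if len(rs)==2: print(l,tri(rs))
print(ctrl.state()['time'])
E
```

```text
0.0 [156.3 656.1 225.7] [ 0.   1.  -0.1 -0. ]
scene [1044.9 -892.2  729.9]
reel 0.95 (339, 201) [652.3 261.9  22.6]
reel 0.29 (354, 241) [770.7  66.5  26. ]
turntable 0.71 (302, 229) [614.5  57.6  25.5]
spindle_seat 0.63 (202, 308) [ 572.5 -367.3   64.6]
spindle_seat 0.62 (299, 222) [597.4  73.   36. ]
dial_axis 0.59 (201, 291) [ 538.3 -324.1   64.7]
dial_axis 0.47 (337, 199) [642.3 269.7  23.5]
dial_post 0.92 (183, 285) [ 495.5 -332.7   72.8]
spare_reel 0.88 (285, 192) [460.7 251.5  14.4]
side [-123.4 -787.8  951.3]
reel 0.76 (236, 174) [612.9 278.8  18.9]
reel 0.43 (351, 209) [733.6 -96.5  37. ]
turntable 0.56 (272, 211) [575.3  61.8  22.4]
spindle_seat 0.76 (270, 206) [586.7  83.9  21.2]
spindle_seat 0.19 (417, 263) [ 711.6 -343.2   22.4]
dial_axis 0.95 (368, 286) [ 529.5 -332.4   66.3]
dial_axis 0.23 (270, 209) [578.9  74.9  19.8]
dial_post 0.63 (355, 291) [ 483.5 -331.7   84.3]
spare_reel 0.88 (191, 201) [429.7 256.9  23.6]
spare_reel 0.68 (310, 183) [741.9  77.7  28.2]
turntable [598.6  90.3  -5.3]
dial_post [ 493.5 -327.9   68.6]
0.7
```

View pics/scene.png

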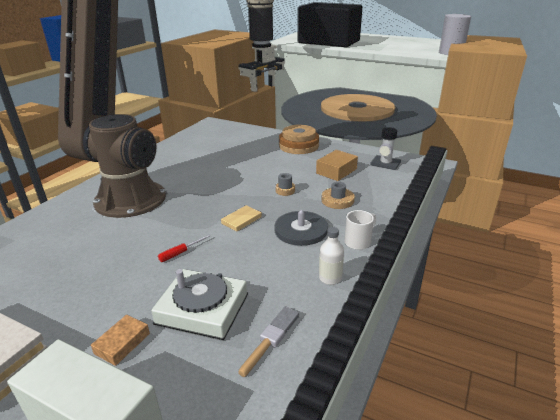

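View pics/side.png

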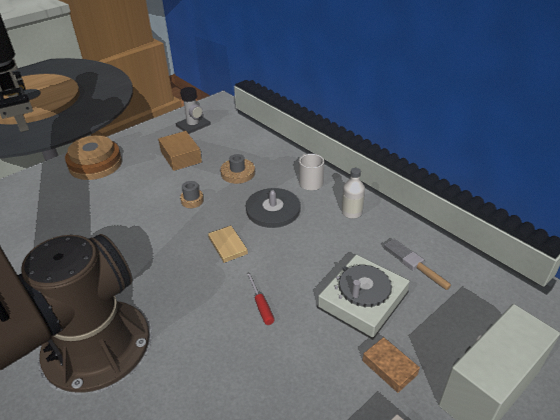

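The scene view shows the reel at (338,195), spare reel at (285,185), turntable at (300,228) and console dial at (200,292). In the side view they are at (238,170), (190,195), (273,207) and (365,285). The networks agree on which is which. Next I fit positions from depth.

```bash
python3 - <<'E'
from h import *
np.set_printoptions(precision=1,suppress=True)
for n in('scene','side'):
    c,im,d=cap(n); w=cloud(c,d)
    def m(name,ctr,rad,z0,z1):
        k=(np.hypot(w[...,0]-ctr[0],w[...,1]-ctr[1])<rad)&(w[...,2]>z0)&(w[...,2]<z1)
        p=w[k]; 
        if len(p)>2: print(n,name,len(p),p.mean(0),p.min(0),p.max(0),(p.min(0)+p.max(0))/2)
    m('hubtop',(640,270),60,54,70); m('roll',(640,270),75,15,30)
    m('disc',(595,75),100,14,30); m('spindle',(595,75),50,35,80)
    m('post',(495,-330),40,80,120); m('dialtop',(540,-325),75,58,72); m('console',(540,-325),130,44,53)
    m('bottle',(740,60),200,90,200)
    for l in('reel','feed_dial','turntable','mug','glue_bottle','console'):
        for r in vision.spot_in(n,l)[:1]: print(l,round(r['score'],2),np.array(r['extent']))
s=ctrl.state();print(Ro.from_quat(s['eef_rot'],scalar_first=True).as_matrix())
c=vision.calibration('wrist');print(c);print(s['time'])
E
```

```text
scene hubtop 97 [634.8 293.5  59.8] [611.7 271.5  54.1] [658.  321.5  64.7] [634.8 296.5  59.4]
scene roll 356 [639.4 279.8  22.9] [579.8 238.   15. ] [688.2 342.5  29.9] [634.  290.3  22.4]
scene disc 1252 [602.8  73.   21.3] [518.4   0.4  14.1] [677.2 164.   29.8] [597.8  82.2  21.9]
scene spindle 77 [600.5  79.3  54.7] [589.7  72.5  35.6] [607.4  90.   72.2] [598.5  81.3  53.9]
scene post 100 [ 490.7 -333.2   98.7] [ 478.8 -338.9   80. ] [ 496.4 -323.   112.3] [ 487.6 -331.    96.1]
scene dialtop 1586 [ 537.  -326.7   65.2] [ 470.9 -384.5   58. ] [ 593.7 -250.4   71.9] [ 532.3 -317.4   64.9]
scene console 1624 [ 551.4 -343.9   50.5] [ 437.  -410.8   44. ] [ 628.5 -235.6   53. ] [ 532.7 -323.2   48.5]
scene bottle 1820 [858.2  11.8 130.6] [ 731.1 -112.2   90. ] [919.5 209.4 154.5] [825.3  48.6 122.3]
reel 0.77 [322.2 181.9 356.9 207.3]
feed_dial 0.95 [174.2 268.9 225.  312. ]
turntable 0.81 [273.2 212.6 328.5 247.8]
mug 0.67 [344.9 209.7 373.  246.5]
console 0.56 [153.2 267.9 247.7 338.5]
side hubtop 110 [632.  295.5  59.4] [607.9 272.   54. ] [658.3 325.1  65.5] [633.1 298.5  59.7
[... 526 characters left out ...]
 -336.   50.] [ 434.8 -410.4   44.1] [ 627.8 -234.5   53. ] [ 531.3 -322.5   48.5]
side bottle 2328 [851.8  29.6 123. ] [ 726.4 -109.5   90. ] [916.  221.9 153.9] [821.2  56.2 122. ]
reel 0.89 [220.4 154.9 255.5 183.6]
feed_dial 0.61 [340.  262.8 390.3 307.7]
turntable 0.75 [244.7 190.3 300.8 229.9]
mug 0.76 [298.2 155.9 323.9 191.3]
glue_bottle 0.8 [342.1 169.5 362.8 220.7]
console 0.85 [316.5 256.  412.1 338.4]
[[ 1.  -0.2  0. ]
 [-0.2 -1.  -0. ]
 [ 0.   0.  -1. ]]
{'fx': 320.7661352045783, 'fy': 320.7661352045783, 'cx': 280.0365571318017, 'cy': 210.16279264245844, 'R': array([[-0.2, -1. , -0. ],
       [-0.9,  0.2,  0.3],
       [-0.3,  0.1, -1. ]]), 't': array([673.9, -35.6, 391.1])}
1.4
```

```bash
cat >> h.py <<'E'
def to(x,y,z,yaw=None):
    s=ctrl.state(); M=Ro.from_quat(s['eef_rot'],scalar_first=True).as_matrix()
    D=M.T@(np.array([x,y,z])-s['tcp_pos'])/10
    print('t',round(s['time'],2),'tcp',np.round(s['tcp_pos'],1),'slide cm',np.round(D,2),'rows',np.round(np.linalg.norm(D)/4.1,1),'xaxis yaw',round(np.arctan2(M[1,0],M[0,0]),3),'tilt',np.round(M[2],3),'F',np.round(s['wrist_force'],1),'w',np.round(s['gripper_width'],1),'q',np.round(s['qpos'],2))
E
python3 -c "
from h import *
to(610,290,190)"
```

```text
t 1.4 tcp [156.4 656.6 226.6] slide cm [52.62 25.15  3.66] rows 14.3 xaxis yaw -0.234 tilt [ 0.  0. -1.] F [ 0.6 -0.   0.4] w 87.8 q [ 1.63  0.36  0.01  0.   -1.22 -0.29]
```

Request:
step_arm(motion=[{"slide": [2.63, 1.26, 0.18], "fingers": 8.7}, {"slide": [2.63, 1.26, 0.18]}, {"slide": [2.63, 1.26, 0.18]}, {"slide": [2.63, 1.26, 0.18]}, {"slide": [2.63, 1.26, 0.18]}])

```text
schema error: expected keys fingers, slide, rotation
```

Request:
step_arm(motion=[{"slide": [2.63, 1.26, 0.18]}, {"slide": [2.63, 1.26, 0.18]}, {"slide": [2.63, 1.26, 0.18]}, {"slide": [2.63, 1.26, 0.18]}, {"slide": [2.63, 1.26, 0.18]}])

```text
schema error: expected keys fingers, slide, rotation
```

Request:
step_arm(motion=[{"slide": [2.63, 1.26, 0.18]}, {"slide": [2.63, 1.26, 0.18]}, {"slide": [2.63, 1.26, 0.18]}, {"slide": [2.63, 1.26, 0.18]}, {"slide": [2.63, 1.26, 0.18]}])

```text
schema error: expected keys fingers, slide, rotation
```

Request:
step_arm(motion=[{"slide": [2.63, 1.26, 0.18]}, {"slide": [2.63, 1.26, 0.18]}, {"slide": [2.63, 1.26, 0.18]}, {"slide": [2.63, 1.26, 0.18], "rotation": [0, 0, -0.117]}, {"slide": [2.63, 1.26, 0.18], "rotation": [0, 0, -0.117]}])

```text
schema error: expected keys fingers, slide, rotation
```

Request:
step_arm(motion=[{"slide": [2.63, 1.26, 0.18], "fingers": 8.7, "rotation": [0, 0, 0]}, {"slide": [2.63, 1.26, 0.18], "fingers": 8.7, "rotation": [0, 0, 0]}, {"slide": [2.63, 1.26, 0.18], "fingers": 8.7, "rotation": [0, 0, 0]}, {"slide": [2.63, 1.26, 0.18], "fingers": 8.7, "rotation": [0, 0, 0]}, {"slide": [2.63, 1.26, 0.18], "fingers": 8.7, "rotation": [0, 0, 0]}])

```text
time: 1.82
tcp_pos: [270.6, 563.9, 217.6]
eef_rot: [-0.0, 0.993, -0.116, 0.0]
wrist_force: [0.2, 0.3, 0.1]
gripper_width: 86.7
gripper_force: 0.0
```

Request:
step_arm(motion=[{"slide": [2.63, 1.26, 0.18], "fingers": 8.7, "rotation": [0, 0, 0]}, {"slide": [2.63, 1.26, 0.18], "fingers": 8.7, "rotation": [0, 0, 0]}, {"slide": [2.63, 1.26, 0.18], "fingers": 8.7, "rotation": [0, 0, 0]}, {"slide": [2.63, 1.26, 0.18], "fingers": 8.7, "rotation": [0, 0, 0]}, {"slide": [2.63, 1.26, 0.18], "fingers": 8.7, "rotation": [0, 0, 0]}])

```text
time: 2.23
tcp_pos: [384.0, 472.1, 208.7]
eef_rot: [-0.0, 0.993, -0.117, 0.0]
wrist_force: [0.4, 0.5, -0.1]
gripper_width: 87.4
gripper_force: 0.0
```

Request:
step_arm(motion=[{"slide": [2.63, 1.26, 0.18], "fingers": 8.7, "rotation": [0, 0, 0]}, {"slide": [2.63, 1.26, 0.18], "fingers": 8.7, "rotation": [0, 0, 0]}, {"slide": [2.63, 1.26, 0.18], "fingers": 8.7, "rotation": [0, 0, 0]}, {"slide": [2.63, 1.26, 0.18], "fingers": 8.7, "rotation": [0, 0, 0]}, {"slide": [2.63, 1.26, 0.18], "fingers": 8.7, "rotation": [0, 0, 0]}])

```text
time: 2.65
tcp_pos: [497.4, 380.3, 199.7]
eef_rot: [-0.0, 0.993, -0.117, 0.0]
wrist_force: [0.3, 0.7, -0.6]
gripper_width: 87.0
gripper_force: 0.0
```

Request:
step_arm(motion=[{"slide": [2.63, 1.26, 0.18], "fingers": 8.7, "rotation": [0, 0, 0]}, {"slide": [2.63, 1.26, 0.18], "fingers": 8.7, "rotation": [0, 0, 0]}, {"slide": [2.63, 1.26, 0.18], "fingers": 8.7, "rotation": [0, 0, 0]}, {"slide": [2.63, 1.26, 0.18], "fingers": 8.7, "rotation": [0, 0, -0.117]}, {"slide": [2.63, 1.26, 0.18], "fingers": 8.7, "rotation": [0, 0, -0.117]}])

```text
time: 3.07
tcp_pos: [612.6, 291.1, 190.7]
eef_rot: [-0.0, 1.0, 0.003, 0.0]
wrist_force: [-0.0, 0.5, 0.5]
gripper_width: 86.8
gripper_force: 0.0
```

```bash
python3 - <<'E'
from h import *
np.set_printoptions(precision=1,suppress=True)
c,im,d=cap('wrist'); cv2.imwrite('pics/w1.png',im); w=cloud(c,d)
def m(name,ctr,rad,z0,z1):
    k=(np.hypot(w[...,0]-ctr[0],w[...,1]-ctr[1])<rad)&(w[...,2]>z0)&(w[...,2]<z1)
    p=w[k]
    if len(p)<5: return print(name,len(p))
    e,_=cv2.minEnclosingCircle(p[:,:2].astype(np.float32)),0
    print(name,len(p),p.mean(0),np.percentile(p,1,0),np.percentile(p,99,0),'encl',e)
m('hubtop',(633,297),40,55,66);m('roll',(633,297),80,17,28);m('disc',(598,82),110,15,26)
for l in('reel','spindle_seat'):
    for r in vision.landmark_of('wrist',l)[:2]: print(l,r); v,u=r['point'];print(atz(c,u,v,0),atz(c,u,v,20))
to(633,297,120)
E
```

```text
hubtop 1482 [635.7 296.7  59.6] [612.7 274.4  56.6] [657.6 319.1  61.4] encl ((634.9639892578125, 296.5566711425781), 23.8751220703125)
roll 6628 [639.5 296.4  21.9] [583.7 245.3  19.8] [686.7 348.1  23.8] encl ((634.9622192382812, 296.66546630859375), 54.92300033569336)
disc 15414 [608.   85.5  19.7] [538.    9.   17.6] [674.6 159.1  21.6] encl ((599.206787109375, 83.05243682861328), 80.37691497802734)
reel {'point': [165.4, 275.8], 'score': 0.89}
[636.5 294.6   0. ] [639.8 294.3  20. ]
spindle_seat {'point': [204.4, 474.5], 'score': 0.67}
[593.6  69.7   0. ] [599.4  82.4  20. ]
t 3.22 tcp [612.9 290.7 189.8] slide cm [ 2.  -0.6  7. ] rows 1.8 xaxis yaw -0.002 tilt [-0.  0. -1.] F [-0.6 -1.1  0.3] w 86.6 q [ 0.7  0.4 -0.   0.  -1.1  0.8]
```

View pics/w1.png

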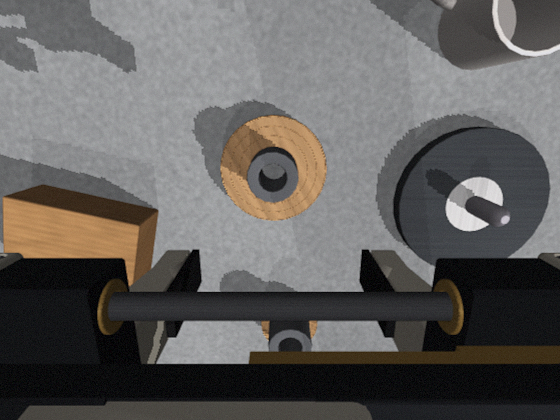

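The wrist view shows the reel centred at (274,167), the turntable and spindle at (475,205) and the spare reel below at (290,345). The circle fits give the hub at (635, 296.6) and the spindle at (599.2, 83.0).

Request:
step_arm(motion=[{"slide": [2.2, -0.58, 2.0], "fingers": 8.7, "rotation": [0, 0, 0]}, {"slide": [0, 0, 4], "fingers": 8.7, "rotation": [0, 0, 0]}, {"slide": [0, 0, 4], "fingers": 8.7, "rotation": [0, 0, 0]}, {"slide": [0, 0, 3.7], "fingers": 8.7, "rotation": [0, 0, 0]}, {"slide": [0, 0, 2.5], "fingers": 8.7, "rotation": [0, 0, 0]}])

```text
time: 3.63
tcp_pos: [631.4, 297.8, 24.9]
eef_rot: [0.001, 1.0, -0.001, -0.002]
wrist_force: [-0.5, -0.2, -0.3]
gripper_width: 86.9
gripper_force: 0.0
```

Request:
step_arm(motion=[{"slide": [0, 0, 0], "fingers": 4.4, "rotation": [0, 0, 0]}, {"slide": [0, 0, 0], "fingers": 4.4, "rotation": [0, 0, 0]}, {"slide": [0, 0, 0], "fingers": 4.4, "rotation": [0, 0, 0]}, {"slide": [0, 0, 0], "fingers": 4.4, "rotation": [0, 0, 0]}, {"slide": [0, 0, 0], "fingers": 4.4, "rotation": [0, 0, 0]}], squeeze=30)

```text
time: 4.05
tcp_pos: [633.8, 298.7, 29.6]
eef_rot: [-0.0, 1.0, 0.0, 0.001]
wrist_force: [-0.3, -0.7, -0.1]
gripper_width: 59.3
gripper_force: 0.0
```

Request:
step_arm(motion=[{"slide": [0, 0, 0], "fingers": 4.0, "rotation": [0, 0, 0]}, {"slide": [0, 0, 0], "fingers": 4.0, "rotation": [0, 0, 0]}, {"slide": [0, 0, 0], "fingers": 4.0, "rotation": [0, 0, 0]}, {"slide": [0, 0, 0], "fingers": 4.0, "rotation": [0, 0, 0]}, {"slide": [0, 0, 0], "fingers": 4.0, "rotation": [0, 0, 0]}])

```text
time: 4.47
tcp_pos: [633.8, 298.4, 29.2]
eef_rot: [-0.0, 1.0, 0.0, 0.0]
wrist_force: [-2.5, 0.7, 5.6]
gripper_width: 47.5
gripper_force: 30.0
```

Request:
step_arm(motion=[{"slide": [0, 0, -0.5], "fingers": 4.0, "rotation": [0, 0, 0]}, {"slide": [0, 0, -2], "fingers": 4.0, "rotation": [0, 0, 0]}, {"slide": [0, 0, -3], "fingers": 4.0, "rotation": [0, 0, 0]}, {"slide": [0, 0, -3], "fingers": 4.0, "rotation": [0, 0, 0]}, {"slide": [0, 0, -1], "fingers": 4.0, "rotation": [0, 0, 0]}], squeeze=40)

```text
time: 4.88
tcp_pos: [635.4, 298.9, 128.1]
eef_rot: [-0.001, 1.0, 0.0, 0.002]
wrist_force: [0.9, 1.0, -1.3]
gripper_width: 47.4
gripper_force: 40.0
```

```bash
cat >> h.py <<'E'
def fit(w,name,ctr,rad,z0,z1):
    k=(np.hypot(w[...,0]-ctr[0],w[...,1]-ctr[1])<rad)&(w[...,2]>z0)&(w[...,2]<z1); p=w[k]
    if len(p)<5: return print(name,len(p))
    print(name,len(p),p.mean(0),np.percentile(p,1,0),np.percentile(p,99,0),'encl',cv2.minEnclosingCircle(p[:,:2].astype(np.float32)))
E
python3 - <<'E'
from h import *
np.set_printoptions(precision=1,suppress=True)
to(599.2,83,120)
c,im,d=cap('wrist'); w=cloud(c,d); cv2.imwrite('pics/w2.png',im)
fit(w,'roll',(634,298),80,100,122);fit(w,'hub',(634,298),30,140,165);fit(w,'disc',(598,82),110,15,26)
E
```

```text
t 4.88 tcp [635.4 298.9 128.1] slide cm [-3.6 21.6  0.7] rows 5.3 xaxis yaw 0.001 tilt [ 0. -0. -1.] F [ 0.9  1.  -1.3] w 47.4 q [ 0.7  0.5 -0.1  0.  -1.1  0.8]
roll 13008 [662.4 297.2 120.1] [587.5 246.4 106.2] [691.1 348.2 121.9] encl ((636.9105834960938, 297.282958984375), 55.00682830810547)
hub 5593 [645.3 297.6 155.6] [615.1 271.3 140.5] [660.5 324.6 163.2] encl ((640.7072143554688, 298.3594055175781), 28.500242233276367)
disc 11178 [626.5 103.9  19.7] [561.5  52.6  16.3] [676.7 160.8  21.7] encl ((599.6107788085938, 83.86139678955078), 79.9517593383789)
```

View pics/w2.png

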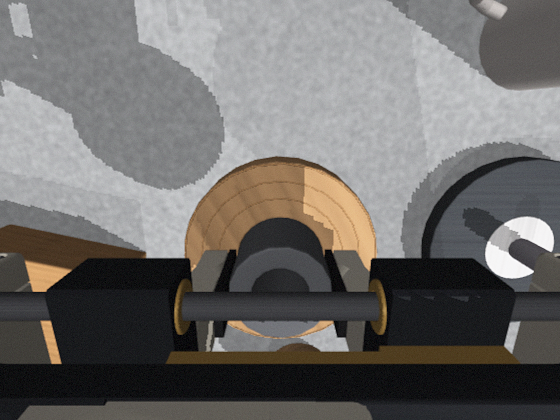

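The reel is held level and centred (roll at (281,250)), with the spindle ahead at (520,245).

Request:
step_arm(motion=[{"slide": [-0.6, 3.5, 0], "fingers": 4.0, "rotation": [0, 0, 0]}, {"slide": [-0.6, 3.5, 0], "fingers": 4.0, "rotation": [0, 0, 0]}, {"slide": [-0.6, 3.5, 0], "fingers": 4.0, "rotation": [0, 0, 0]}, {"slide": [-0.6, 3.5, 0], "fingers": 4.0, "rotation": [0, 0, 0]}, {"slide": [-0.6, 3.5, 0], "fingers": 4.0, "rotation": [0, 0, 0]}])

```text
time: 5.35
tcp_pos: [602.1, 121.3, 121.7]
eef_rot: [0.0, 1.0, 0.0, -0.001]
wrist_force: [1.5, -0.2, -2.5]
gripper_width: 47.5
gripper_force: 40.0
```

Request:
step_arm(motion=[{"slide": [-0.6, 2.9, 0], "fingers": 4.0, "rotation": [0, 0, 0]}, {"slide": [-0.15, 1.0, 0], "fingers": 4.0, "rotation": [0, 0, 0]}, {"slide": [0, 0, 0], "fingers": 4.0, "rotation": [0, 0, 0]}, {"slide": [0, 0, 0], "fingers": 4.0, "rotation": [0, 0, 0]}, {"slide": [0, 0, 0], "fingers": 4.0, "rotation": [0, 0, 0]}])

```text
time: 5.77
tcp_pos: [596.2, 84.7, 122.8]
eef_rot: [0.0, 1.0, 0.0, -0.0]
wrist_force: [0.4, 0.8, -1.8]
gripper_width: 47.6
gripper_force: 40.0
```

```bash
cat > chk.py <<'E'
from h import *
np.set_printoptions(precision=2,suppress=True)
to(599.2,83,120)
def plane(w,k):
    p=w[k]; A=np.c_[p[:,:2]-p[:,:2].mean(0),np.ones(len(p))]; return np.linalg.lstsq(A,p[:,2],rcond=None)[0]
for n in('wrist','scene','side'):
    c,im,d=cap(n); w=cloud(c,d); cv2.imwrite(f'pics/c_{n}.png',im); print(n)
    fit(w,'roll',(599,83),75,105,122) if n=='wrist' else fit(w,'roll',(599,83),75,90,126)
    fit(w,'disc',(599,83),110,14,26)
    fit(w,'sp',(599,83),25,30,80)
    k=(np.hypot(w[...,0]-599,w[...,1]-83)<50)&(np.hypot(w[...,0]-599,w[...,1]-83)>35)&(w[...,2]>110)&(w[...,2]<125)
    if k.sum()>20: print('plane',plane(w,k))
E
python3 chk.py
```

```text
t 5.77 tcp [596.2  84.7 122.8] slide cm [0.3  0.17 0.28] rows 0.1 xaxis yaw 0.0 tilt [-0.  0. -1.] F [ 0.4  0.8 -1.8] w 47.6 q [ 0.47  0.33 -0.29 -0.   -0.96  1.11]
wrist
roll 13374 [622.2   83.14 115.28] [548.2   32.23 107.9 ] [651.42 133.82 120.42] encl ((597.50830078125, 83.09446716308594), 55.03382110595703)
disc 8856 [645.73  82.91  19.79] [597.99   6.63  18.09] [676.96 159.09  21.43] encl ((600.8766479492188, 82.68067169189453), 79.42924499511719)
sp 0
plane [ -0.    -0.   115.38]
scene
roll 609 [607.61  62.36 113.21] [545.77  28.52  96.23] [650.34 131.5  123.16] encl ((596.0542602539062, 82.02586364746094), 56.067623138427734)
disc 1224 [602.98  72.25  21.26] [523.47   4.25  14.9 ] [674.41 156.58  24.97] encl ((596.6863403320312, 81.47904205322266), 82.80931854248047)
sp 72 [601.    77.92  49.04] [590.44  72.02  30.43] [608.2   89.89  66.59] encl ((600.132568359375, 81.58905029296875), 10.905179977416992)
plane [ -0.01   0.01 117.17]
side
roll 640 [576.64  66.79 113.33] [541.49  29.53  97.03] [640.6 132.6 124.1] encl ((591.724853515625, 83.82605743408203), 57.42226791381836)
disc 1337 [587.66  71.8   20.71] [519.88   5.49  14.8 ] [671.41 155.11  25.19] encl ((597.1068725585938, 82.87496948242188), 82.18634033203125)
sp 53 [593.91  78.18  44.45] [586.57  72.44  30.47] [606.51  87.36  60.45] encl ((596.6435546875, 81.03449249267578), 10.283608436584473)
plane [ -0.    -0.01 116.61]
```

Request:
step_arm(motion=[{"slide": [0.2, 0, 1.0], "fingers": 4.0, "rotation": [0, 0, 0]}, {"slide": [0, 0, 1.0], "fingers": 4.0, "rotation": [0, 0, 0]}, {"slide": [0, 0, 0.5], "fingers": 4.0, "rotation": [0, 0, 0]}, {"slide": [0, 0, 0], "fingers": 4.0, "rotation": [0, 0, 0]}, {"slide": [0, 0, 0], "fingers": 4.0, "rotation": [0, 0, 0]}])

```text
time: 6.33
tcp_pos: [597.8, 84.0, 97.7]
eef_rot: [0.0, 1.0, 0.0, -0.001]
wrist_force: [0.4, -0.3, -2.5]
gripper_width: 47.4
gripper_force: 40.0
```

```bash
sed -i 's/105,122/85,97/; s/75,90,126/75,84,100/; s/>110/>84/; s/<125/<100/' chk.py; python3 chk.py
```

```text
t 6.33 tcp [597.8  84.   97.7] slide cm [ 0.14  0.11 -2.23] rows 0.5 xaxis yaw 0.0 tilt [-0.  0. -1.] F [ 0.4 -0.3 -2.5] w 47.4 q [ 0.46  0.36 -0.31  0.   -0.9   1.11]
wrist
roll 13160 [623.64  82.45  90.17] [549.71  31.54  87.26] [652.55 133.25  95.42] encl ((599.2347412109375, 82.46728515625), 54.947994232177734)
disc 10037 [645.53  83.81  19.78] [590.35   6.38  18.13] [676.52 159.55  21.37] encl ((599.4263305664062, 82.79077911376953), 79.76470184326172)
sp 23 [586.2   82.28  79.08] [585.56  78.49  77.74] [586.84  86.76  79.87] encl ((586.7654418945312, 82.62239837646484), 4.264919757843018)
plane [-0.   -0.   90.12]
scene
roll 467 [606.92  66.28  91.77] [546.39  27.45  84.6 ] [652.2  131.79  98.14] encl ((598.206298828125, 81.03463745117188), 57.18118667602539)
disc 1064 [607.03  63.73  21.26] [523.96   5.26  14.76] [674.98 144.84  25.07] encl ((599.2896118164062, 81.60343170166016), 81.04718017578125)
sp 16 [601.28  75.59  35.6 ] [592.92  71.01  31.27] [607.05  81.08  40.91] encl ((600.1691284179688, 77.18138885498047), 7.57676887512207)
plane [-0.01 -0.   92.33]
side
roll 494 [580.63  69.91  91.74] [543.56  28.03  84.38] [643.97 134.97  98.78] encl ((596.3836669921875, 83.18603515625), 57.055538177490234)
disc 1137 [581.87  65.43  20.68] [519.18   5.34  14.82] [671.3  151.92  25.37] encl ((595.8441162109375, 82.04828643798828), 80.57816314697266)
sp 8 [593.64  76.52  32.03] [588.48  73.16  30.43] [600.96  84.93  34.68] encl ((594.8146362304688, 79.58631896972656), 8.675392150878906)
plane [ 0.    0.   92.31]
```

View pics/c_wrist.png

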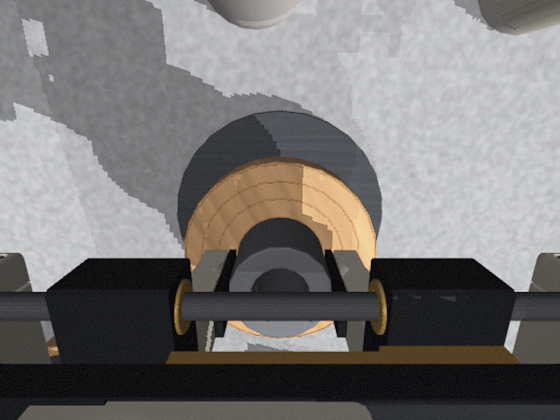

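The roll and disc are concentric about column 281, and the fits differ by under 1 mm. Lowering.

Request:
step_arm(motion=[{"slide": [0, 0, 0.5], "fingers": 4.0, "rotation": [0, 0, 0]}, {"slide": [0, 0, 0.7], "fingers": 4.0, "rotation": [0, 0, 0]}, {"slide": [0, 0, 0.7], "fingers": 4.0, "rotation": [0, 0, 0]}, {"slide": [0, 0, 0.2], "fingers": 4.0, "rotation": [0, 0, 0]}, {"slide": [0, 0, 0], "fingers": 4.0, "rotation": [0, 0, 0]}])

```text
time: 6.9
tcp_pos: [597.5, 83.9, 76.4]
eef_rot: [0.0, 1.0, -0.0, -0.001]
wrist_force: [-0.3, -0.1, -2.5]
gripper_width: 47.6
gripper_force: 40.0
```

No contact. Continue: about 27 mm remain.

Request:
step_arm(motion=[{"slide": [0, 0, 0.7], "fingers": 4.0, "rotation": [0, 0, 0]}, {"slide": [0, 0, 0.7], "fingers": 4.0, "rotation": [0, 0, 0]}, {"slide": [0, 0, 0.6], "fingers": 4.0, "rotation": [0, 0, 0]}, {"slide": [0, 0, 0.3], "fingers": 4.0, "rotation": [0, 0, 0]}, {"slide": [0, 0, 0], "fingers": 4.0, "rotation": [0, 0, 0]}])

```text
time: 7.32
tcp_pos: [597.6, 83.9, 53.4]
eef_rot: [0.0, 1.0, 0.0, -0.001]
wrist_force: [-0.2, 0.0, -2.9]
gripper_width: 47.5
gripper_force: 40.0
```

```bash
cat > c2.py <<'E'
from h import *
np.set_printoptions(precision=2,suppress=True)
to(599,83,120)
for n in('wrist','scene','side'):
    c,im,d=cap(n); w=cloud(c,d); r=np.hypot(w[...,0]-599,w[...,1]-83); k=(r<48)&(r>32)&(w[...,2]>36)&(w[...,2]<58)
    print(n,k.sum(),np.median(w[k],0)); fit(w,'roll',(599,83),70,36,56)
E
python3 c2.py
```

```text
t 7.32 tcp [597.6  83.9  53.4] slide cm [ 0.13  0.1  -6.66] rows 1.6 xaxis yaw 0.0 tilt [-0.  0. -1.] F [-0.2  0.  -2.9] w 47.5 q [ 0.46  0.41 -0.36 -0.   -0.81  1.11]
wrist 6229 [629.04  83.6   45.86]
roll 13187 [624.37  82.29  45.97] [549.55  31.4   40.72] [652.7  133.06  54.47] encl ((598.9740600585938, 82.24260711669922), 54.90487289428711)
scene 195 [613.6  68.7  48.2]
roll 502 [607.33  64.86  46.78] [546.86  27.66  36.5 ] [651.14 131.62  54.06] encl ((599.7833251953125, 81.53634643554688), 56.28709030151367)
side 202 [578.02  62.97  48.19]
roll 512 [579.16  68.71  46.89] [543.    28.18  36.75] [641.5  132.54  54.69] encl ((594.3336791992188, 82.817138671875), 56.63367462158203)
```

Request:
step_arm(motion=[{"slide": [0, 0, 0.15], "fingers": 4.0, "rotation": [0, 0, 0]}, {"slide": [0, 0, 0.15], "fingers": 4.0, "rotation": [0, 0, 0]}, {"slide": [0, 0, 0], "fingers": 4.0, "rotation": [0, 0, 0]}])

```text
time: 7.72
tcp_pos: [598.1, 84.2, 51.4]
eef_rot: [-0.0, 1.0, 0.0, -0.0]
wrist_force: [0.1, -0.3, -2.7]
gripper_width: 47.2
gripper_force: 40.0
```

Request:
step_arm(motion=[{"slide": [0, 0, 0.08], "fingers": 4.0, "rotation": [0, 0, 0]}, {"slide": [0, 0, 0], "fingers": 4.0, "rotation": [0, 0, 0]}])

```text
time: 7.88
tcp_pos: [598.2, 84.2, 50.7]
eef_rot: [-0.0, 1.0, 0.0, -0.0]
wrist_force: [0.8, 0.2, -2.6]
gripper_width: 47.3
gripper_force: 40.0
```

Request:
step_arm(motion=[{"slide": [0, 0, 0.08], "fingers": 4.0, "rotation": [0, 0, 0]}, {"slide": [0, 0, 0], "fingers": 4.0, "rotation": [0, 0, 0]}])

```text
time: 8.05
tcp_pos: [598.2, 84.2, 49.9]
eef_rot: [0.0, 1.0, 0.0, -0.0]
wrist_force: [0.2, -0.4, -2.3]
gripper_width: 47.6
gripper_force: 40.0
```

Request:
step_arm(motion=[{"slide": [0, 0, 0.08], "fingers": 4.0, "rotation": [0, 0, 0]}, {"slide": [0, 0, 0], "fingers": 4.0, "rotation": [0, 0, 0]}])

```text
time: 8.22
tcp_pos: [598.3, 84.2, 49.3]
eef_rot: [-0.0, 1.0, 0.0, 0.0]
wrist_force: [-0.6, -0.4, -1.5]
gripper_width: 47.3
gripper_force: 40.0
```

Request:
step_arm(motion=[{"slide": [0, 0, 0.06], "fingers": 4.0, "rotation": [0, 0, 0]}, {"slide": [0, 0, 0], "fingers": 4.0, "rotation": [0, 0, 0]}])

```text
time: 8.38
tcp_pos: [598.3, 84.2, 49.2]
eef_rot: [0.0, 1.0, 0.0, 0.0]
wrist_force: [-2.8, -0.7, 3.6]
gripper_width: 47.0
gripper_force: 40.0
```

```bash
python3 c2.py
```

```text
t 8.38 tcp [598.3  84.2  49.2] slide cm [ 0.07  0.12 -7.08] rows 1.7 xaxis yaw 0.0 tilt [ 0.  0. -1.] F [-2.8 -0.7  3.6] w 47.0 q [ 0.46  0.41 -0.36  0.   -0.8   1.11]
wrist 6238 [628.89  83.37  41.83]
roll 13421 [624.74  82.57  42.3 ] [550.37  31.67  39.33] [653.12 133.31  54.91] encl ((599.558837890625, 82.37006378173828), 55.08929443359375)
scene 209 [611.27  64.42  43.54]
roll 463 [607.04  67.4   43.47] [546.8   28.25  36.55] [651.54 132.17  55.17] encl ((600.6175537109375, 82.5593032836914), 56.88273239135742)
side 217 [581.92  61.87  42.69]
roll 480 [580.62  70.48  43.15] [544.08  29.5   36.65] [640.07 133.37  54.91] encl ((596.80615234375, 82.16610717773438), 56.288021087646484)
```

Contact force shows and the roll top is at 42 mm, so the reel is seated. Release and retreat upward.

Request:
step_arm(motion=[{"slide": [0, 0, 0], "fingers": 6.5, "rotation": [0, 0, 0]}, {"slide": [0, 0, 0], "fingers": 7.5, "rotation": [0, 0, 0]}, {"slide": [0, 0, 0], "fingers": 7.5, "rotation": [0, 0, 0]}, {"slide": [0, 0, 0], "fingers": 7.5, "rotation": [0, 0, 0]}, {"slide": [0, 0, 0], "fingers": 7.5, "rotation": [0, 0, 0]}])

```text
time: 8.95
tcp_pos: [598.3, 84.2, 48.4]
eef_rot: [0.0, 1.0, 0.0, -0.0]
wrist_force: [-0.1, -1.0, -0.5]
gripper_width: 73.1
gripper_force: 0.0
```

Request:
step_arm(motion=[{"slide": [0, 0, -1], "fingers": 7.5, "rotation": [0, 0, 0]}, {"slide": [0, 0, -3], "fingers": 7.5, "rotation": [0, 0, 0]}, {"slide": [0, 0, -4], "fingers": 7.5, "rotation": [0, 0, 0]}, {"slide": [0, 0, -4], "fingers": 7.5, "rotation": [0, 0, 0]}, {"slide": [0, 0, -4], "fingers": 7.5, "rotation": [0, 0, 0]}])

```text
time: 9.37
tcp_pos: [597.9, 83.9, 211.1]
eef_rot: [0.0, 1.0, 0.0, 0.0]
wrist_force: [1.0, 0.2, 0.1]
gripper_width: 75.3
gripper_force: 0.0
```

```bash
python3 - <<'E'
from h import *
np.set_printoptions(precision=2,suppress=True)
for n in('wrist','scene','side'):
    c,im,d=cap(n); w=cloud(c,d); cv2.imwrite(f'pics/d_{n}.png',im); r=np.hypot(w[...,0]-599,w[...,1]-83); k=(r<48)&(r>32)&(w[...,2]>36)&(w[...,2]<58)
    p=w[k];print(n,len(p),np.linalg.lstsq(np.c_[p[:,:2]-[599,83],np.ones(len(p))],p[:,2],rcond=None)[0]); fit(w,'roll',(599,83),70,36,56)
    if n!='wrist':
        fit(w,'post',(488,-331),20,85,120); fit(w,'dial',(532,-325),66,61,68); 
        k=(w[...,2]>46)&(w[...,2]<53)&(np.hypot(w[...,0]-532,w[...,1]+325)<135)
        print('console',cv2.minAreaRect(w[k][:,:2].astype(np.float32)))
to(532,-325,230)
E
```

```text
wrist 3440 [-0.    0.   41.88]
roll 6254 [604.96  82.33  42.01] [548.38  30.86  39.9 ] [651.84 133.81  51.58] encl ((599.3562622070312, 82.2701644897461), 55.0465202331543)
scene 198 [-0.01 -0.   43.54]
roll 504 [605.5   68.26  43.71] [547.19  29.58  36.43] [651.87 130.25  54.97] encl ((598.7595825195312, 81.9364242553711), 58.074378967285156)
post 85 [ 490.6  -333.26  101.38] [ 481.91 -339.46   85.91] [ 496.73 -324.    112.  ] encl ((488.9733581542969, -331.5042419433594), 9.067023277282715)
dial 1447 [ 536.32 -326.26   65.25] [ 478.1  -380.64   61.67] [ 590.21 -266.23   67.83] encl ((532.6787719726562, -321.9129333496094), 62.48129653930664)
console ((532.0509033203125, -323.62664794921875), (172.450927734375, 152.64767456054688), 10.13162612915039)
side 236 [-0.   -0.   42.73]
roll 584 [588.84  72.25  42.99] [543.93  28.89  36.35] [649.57 134.43  54.59] encl ((595.224609375, 83.16565704345703), 59.078365325927734)
post 82 [ 484.77 -332.28  101.61] [ 478.57 -338.58   85.57] [ 494.78 -323.69  113.01] encl ((486.7173767089844, -331.0544738769531), 8.827934265136719)
dial 1431 [ 530.97 -324.02   64.6 ] [ 472.63 -379.8    61.27] [ 588.38 -265.65   67.77] encl ((532.0601806640625, -321.8434143066406), 62.516109466552734)
console ((531.1428833007812, -321.8249206542969), (174.11866760253906, 151.08279418945312), 11.00377082824707)
t 9.52 tcp [600.3  84.9 213.8] slide cm [-6.84 40.98 -1.8 ] rows 10.1 xaxis yaw 0.001 tilt [ 0.01 -0.   -1.  ] F [ 0.5 -0.  -0.6] w 74.8 q [ 0.46  0.25 -0.17  0.   -1.14  1.11]
```

The reel lies flat with its roll top at 42 mm, and it is concentric with the spindle. Next, go over the dial.

Request:
step_arm(motion=[{"slide": [-1, 3.77, 0.1], "fingers": 5.5, "rotation": [0, 0, 0]}, {"slide": [-1, 3.77, 0.1], "fingers": 5.5, "rotation": [0, 0, 0]}, {"slide": [-1, 3.77, 0.1], "fingers": 5.5, "rotation": [0, 0, 0]}, {"slide": [-1, 3.77, 0.1], "fingers": 5.5, "rotation": [0, 0, 0]}, {"slide": [-1, 3.77, 0.1], "fingers": 5.5, "rotation": [0, 0, 0]}])

```text
time: 9.93
tcp_pos: [547.0, -105.8, 203.4]
eef_rot: [0.0, 1.0, 0.0, -0.0]
wrist_force: [0.5, -0.5, -0.6]
gripper_width: 55.5
gripper_force: 0.0
```

Request:
step_arm(motion=[{"slide": [-1, 3.77, 0.1], "fingers": 5.5, "rotation": [0, 0, 0]}, {"slide": [-1, 3.77, 0.1], "fingers": 5.5, "rotation": [0, 0, 0]}, {"slide": [-1, 3.77, 0.1], "fingers": 5.5, "rotation": [0, 0, 0]}, {"slide": [-1, 3.77, 0.1], "fingers": 5.5, "rotation": [0, 0, 0]}, {"slide": [-1, 3.77, 0.1], "fingers": 5.5, "rotation": [0, 0, 0]}])

```text
time: 10.35
tcp_pos: [497.1, -294.4, 198.4]
eef_rot: [-0.0, 1.0, 0.0, -0.0]
wrist_force: [0.6, -0.6, -0.2]
gripper_width: 55.2
gripper_force: 0.0
```

Request:
step_arm(motion=[{"slide": [-1, 3.77, 0.1], "fingers": 5.5, "rotation": [0, 0, -0.0925]}, {"slide": [0, 0, 0], "fingers": 5.5, "rotation": [0, 0, -0.0925]}, {"slide": [0, 0, 0], "fingers": 5.5, "rotation": [0, 0, 0]}, {"slide": [0, 0, 0], "fingers": 5.5, "rotation": [0, 0, 0]}])

```text
time: 10.68
tcp_pos: [487.7, -330.6, 197.1]
eef_rot: [-0.0, 0.996, 0.09, -0.0]
wrist_force: [0.7, 0.9, -0.0]
gripper_width: 55.2
gripper_force: 0.0
```

```bash
python3 - <<'E'
from h import *
np.set_printoptions(precision=2,suppress=True)
c,im,d=cap('wrist'); w=cloud(c,d); cv2.imwrite('pics/w5.png',im)
fit(w,'dial',(532,-322),67,61,67); fit(w,'dialx',(532,-322),62,62,67); fit(w,'post',(488,-331),20,100,115)
k=(w[...,2]>46)&(w[...,2]<53)&(np.hypot(w[...,0]-532,w[...,1]+323)<135)
print('console',cv2.minAreaRect(w[k][:,:2].astype(np.float32)))
r=np.hypot(w[...,0]-532,w[...,1]+323); k=(r>63)&(r<80)&(w[...,2]>53)&(w[...,2]<120)
a=np.arctan2(w[...,1]+323,w[...,0]-532); h,e=np.histogram(a[k],36,(-np.pi,np.pi))
for i in range(36):
    if h[i]: kk=k&(a>=e[i])&(a<e[i+1]); print(round(e[i],2),h[i],w[kk].mean(0),w[kk][:,2].max())
to(487.6,-330.8,200)
E
```

```text
dial 13741 [ 537.29 -322.51   63.97] [ 479.17 -379.39   62.07] [ 589.71 -266.83   66.57] encl ((532.9976806640625, -322.453369140625), 62.51012420654297)
dialx 13587 [ 537.13 -322.44   64.  ] [ 479.29 -379.02   62.26] [ 589.54 -267.11   66.57] encl ((532.8079223632812, -323.2461853027344), 61.53154373168945)
post 325 [ 490.01 -331.44  107.98] [ 481.88 -338.8   100.52] [ 496.69 -324.37  110.09] encl ((488.8752136230469, -331.6347351074219), 8.042400360107422)
console ((532.9889526367188, -323.31488037109375), (169.8577880859375, 149.75929260253906), 10.765771865844727)
1.22 12 [ 543.94 -257.17   57.35] 60.017228046105274
1.4 132 [ 539.24 -254.96   59.75] 61.69991549212067
1.75 1 [ 509.64 -261.55   56.47] 56.4748274472923
1.92 45 [ 506.35 -261.97   55.61] 56.883626815606355
2.27 31 [ 482.85 -278.72   55.81] 56.88360303610296
2.44 11 [ 481.15 -281.48   55.7 ] 56.873592504575974
2.79 38 [ 468.45 -305.92   55.87] 57.472758670660646
t 10.73 tcp [ 488.2 -330.1  197.3] slide cm [-0.07  0.06 -0.27] rows 0.1 xaxis yaw 0.182 tilt [-0. -0. -1.] F [-0.4  0.6  0.3] w 55.0 q [-0.26  0.24 -0.22 -0.   -1.11  2.02]
```

View pics/w5.png

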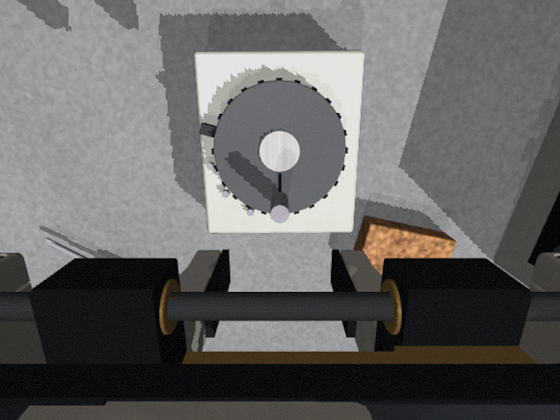

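The dial is centred at (280,148), with its post at (280,213). The three pins are at (250,212), (226,193) and (209,167), and the stop at (208,130). The pins and stop are lower than my finger height, and pin 3's direction matches 1.35 rad. Descend and pinch.

Request:
step_arm(motion=[{"slide": [0, 0, 3.5], "fingers": 5.5, "rotation": [0, 0, 0]}, {"slide": [0, 0, 3.5], "fingers": 5.5, "rotation": [0, 0, 0]}, {"slide": [0, 0, 3], "fingers": 5.5, "rotation": [0, 0, 0]}, {"slide": [0, 0, 2], "fingers": 5.5, "rotation": [0, 0, 0]}, {"slide": [0, 0, 0], "fingers": 5.5, "rotation": [0, 0, 0]}])

```text
time: 11.15
tcp_pos: [486.0, -328.0, 73.2]
eef_rot: [-0.002, 0.996, 0.092, -0.003]
wrist_force: [-1.0, -0.1, 0.6]
gripper_width: 54.4
gripper_force: 0.0
```

Request:
step_arm(motion=[{"slide": [0, 0, 0], "fingers": 1.0, "rotation": [0, 0, 0]}, {"slide": [0, 0, 0], "fingers": 1.0, "rotation": [0, 0, 0]}, {"slide": [0, 0, 0], "fingers": 1.0, "rotation": [0, 0, 0]}, {"slide": [0, 0, 0], "fingers": 1.0, "rotation": [0, 0, 0]}, {"slide": [0, 0, 0], "fingers": 1.0, "rotation": [0, 0, 0]}], squeeze=25)

```text
time: 11.57
tcp_pos: [489.1, -330.7, 78.9]
eef_rot: [0.0, 0.996, 0.092, 0.001]
wrist_force: [-0.6, -0.4, -0.6]
gripper_width: 27.4
gripper_force: 0.0
```

Request:
step_arm(motion=[{"slide": [0, 0, 0], "fingers": 1.0, "rotation": [0, 0, 0]}, {"slide": [0, 0, 0], "fingers": 1.0, "rotation": [0, 0, 0]}, {"slide": [0, 0, 0], "fingers": 1.0, "rotation": [0, 0, 0]}, {"slide": [0, 0, 0], "fingers": 1.0, "rotation": [0, 0, 0]}, {"slide": [0, 0, 0], "fingers": 1.0, "rotation": [0, 0, 0]}])

```text
time: 11.98
tcp_pos: [488.4, -330.2, 78.2]
eef_rot: [-0.0, 0.996, 0.092, 0.0]
wrist_force: [-1.7, 4.6, 6.4]
gripper_width: 15.8
gripper_force: 25.0
```

Request:
step_arm(motion=[{"slide": [0.018, -0.404, 0], "fingers": 1.0, "rotation": [0, 0, 0.09]}, {"slide": [0.018, -0.404, 0], "fingers": 1.0, "rotation": [0, 0, 0.09]}, {"slide": [0.018, -0.404, 0], "fingers": 1.0, "rotation": [0, 0, 0.09]}, {"slide": [0.018, -0.404, 0], "fingers": 1.0, "rotation": [0, 0, 0.09]}, {"slide": [0.018, -0.404, 0], "fingers": 1.0, "rotation": [0, 0, 0.09]}], squeeze=35)

```text
time: 12.4
tcp_pos: [489.0, -310.7, 78.2]
eef_rot: [0.0, 0.991, -0.134, 0.0]
wrist_force: [-1.9, 0.3, 4.8]
gripper_width: 15.5
gripper_force: 35.0
```

```bash
cat > c3.py <<'E'
from h import *
np.set_printoptions(precision=2,suppress=True)
to(533,-323,78)
s=ctrl.state();p=np.array(s['tcp_pos'])-[532.6,-321.7,0]; print('theta tcp',np.pi+.188-np.arctan2(p[1],p[0])%(2*np.pi),'r',np.hypot(*p[:2]))
for n in('scene','side','wrist'):
    c,im,d=cap(n); cv2.imwrite(f'pics/e_{n}.png',im)
    for l in('dial_post',):
        for r in vision.landmark_of(n,l)[:1]:
            v,u=r['point'];q=atz(c,u,v,64)-[532.5,-323,0];print(n,r['score'],(u,v),'theta',np.pi+.188-np.arctan2(q[1],q[0])%(2*np.pi),np.hypot(*q[:2]))
E
python3 c3.py
```

```text
t 12.4 tcp [ 489.  -310.7   78.2] slide cm [4.57 0.02 0.02] rows 1.1 xaxis yaw -0.269 tilt [ 0.  0. -1.] F [-1.9  0.3  4.8] w 15.5 q [-0.23  0.34 -0.39  0.   -0.84  1.53]
theta tcp 0.43572558705757647 r 44.98280629338794
scene 0.94 (191.3, 282.6) theta 0.5734208981338469 34.82064044917342
side 0.97 (349.9, 285.6) theta 0.7788938234667024 37.60803642247459
wrist 0.59 (279.9, 255.1) theta 0.43521064699080414 44.8124787011473
```

Request:
step_arm(motion=[{"slide": [0.018, -0.404, 0], "fingers": 1.0, "rotation": [0, 0, 0.09]}, {"slide": [0.018, -0.404, 0], "fingers": 1.0, "rotation": [0, 0, 0.09]}, {"slide": [0.018, -0.404, 0], "fingers": 1.0, "rotation": [0, 0, 0.09]}, {"slide": [0.018, -0.404, 0], "fingers": 1.0, "rotation": [0, 0, 0.09]}, {"slide": [0.018, -0.404, 0], "fingers": 1.0, "rotation": [0, 0, 0.09]}])

```text
time: 13.12
tcp_pos: [498.0, -292.9, 78.1]
eef_rot: [0.0, 0.937, -0.35, -0.0]
wrist_force: [-3.6, 2.0, 6.8]
gripper_width: 14.9
gripper_force: 35.0
```

Request:
step_arm(motion=[{"slide": [0.018, -0.404, 0], "fingers": 1.0, "rotation": [0, 0, 0.09]}, {"slide": [0.018, -0.404, 0], "fingers": 1.0, "rotation": [0, 0, 0.09]}, {"slide": [0.018, -0.404, 0], "fingers": 1.0, "rotation": [0, 0, 0.09]}, {"slide": [0.018, -0.404, 0], "fingers": 1.0, "rotation": [0, 0, 0.09]}, {"slide": [0.018, -0.404, 0], "fingers": 1.0, "rotation": [0, 0, 0.09]}])

```text
time: 13.53
tcp_pos: [514.0, -280.7, 78.2]
eef_rot: [0.0, 0.835, -0.55, -0.001]
wrist_force: [-4.9, 4.7, 8.7]
gripper_width: 15.0
gripper_force: 35.0
```

Request:
step_arm(motion=[{"slide": [0, 0, 0], "fingers": 1.0, "rotation": [0, 0, 0]}, {"slide": [0, 0, 0], "fingers": 1.0, "rotation": [0, 0, 0]}, {"slide": [0, 0, 0], "fingers": 1.0, "rotation": [0, 0, 0]}])

```text
time: 13.78
tcp_pos: [514.0, -280.7, 78.1]
eef_rot: [0.0, 0.836, -0.549, -0.001]
wrist_force: [-4.9, 5.6, 9.2]
gripper_width: 15.0
gripper_force: 35.0
```

```bash
python3 c3.py; python3 -c "
import cv2
a=cv2.imread('pics/e_wrist.png')[60:400,120:440];b=cv2.imread('pics/e_side.png')[240:350,300:430]
a=cv2.resize(a,None,fx=1.2,fy=1.2);b=cv2.resize(b,None,fx=3.1,fy=3.1)
h=max(a.shape[0],b.shape[0]);p=lambda i:cv2.copyMakeBorder(i,0,h-i.shape[0],0,0,cv2.BORDER_CONSTANT)
cv2.imwrite('pics/fin.png',cv2.hconcat([p(a),p(b)]))"
```

```text
t 13.78 tcp [ 514.  -280.7   78.1] slide cm [ 4.64 -0.06  0.01] rows 1.1 xaxis yaw -1.161 tilt [-0.  0. -1.] F [-4.9  5.6  9.2] w 15.0 q [-0.17  0.35 -0.37 -0.   -0.85  0.58]
theta tcp 1.3334821761167766 r 45.053793618843855
scene 0.75 (204.3, 278.5) theta 1.4169512916948683 40.77567931655272
side 0.94 (344.2, 276.2) theta 1.3876426135979976 53.542414785669614
wrist 0.59 (279.1, 253.9) theta 1.3575795763839857 44.48402449111671
```

View pics/fin.png

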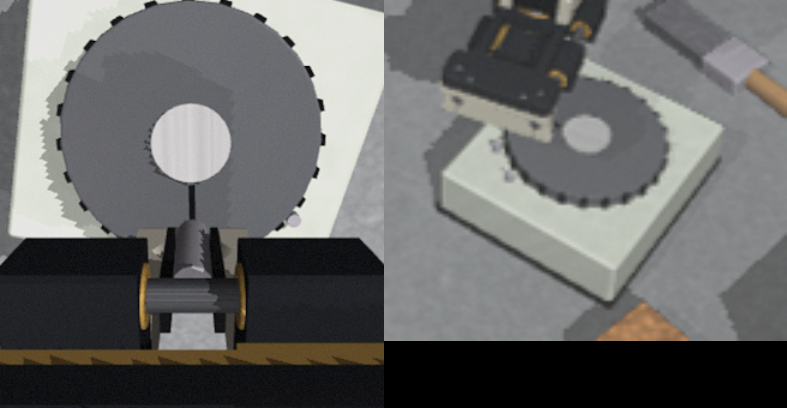

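The left half (wrist) shows the post pinched at (193,250), with the dial's radial mark at column 192. That puts the mark in line with the tool, at about 1.35 rad. The right half (side) shows the gripper holding it at the third pin. I check the reel one last time and hand in.

```bash
python3 - <<'E'
from h import *
np.set_printoptions(precision=2,suppress=True)
for n in('scene','side'):
    c,im,d=cap(n); w=cloud(c,d); fit(w,'roll',(599,83),70,36,48)
to(533,-323,78); print(hand_in())
E
```

```text
roll 473 [605.33  67.95  42.95] [547.09  27.75  36.64] [652.52 132.67  47.58] encl ((598.728515625, 80.06926727294922), 58.53217315673828)
roll 544 [588.52  72.68  42.53] [543.89  28.68  36.71] [649.97 133.97  47.18] encl ((597.73046875, 82.85018157958984), 57.60151672363281)
t 14.18 tcp [ 514.  -280.7   78.2] slide cm [ 4.64 -0.06  0.01] rows 1.1 xaxis yaw -1.161 tilt [-0.  0. -1.] F [-4.7  4.7 10. ] w 14.8 q [-0.17  0.35 -0.37 -0.   -0.85  0.58]
the job is handed in; nothing more can be done
None
```

The job is handed in at about 14 s: by the camera depth the reel lies flat on the turntable and is released, and the fingers are holding the dial at about 1.35 rad, the third click; no verdict came back.

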